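Move a battery pack from the charger to the field meter

ROBOT

A 6-joint arm with a two-finger parallel gripper is mounted at the origin on the work surface. World frame = base frame: x ahead of the robot, y to its left, z up, the work surface at z = 0. Lengths are in m, angles in degrees, forces in N, time in s.
With the tool pointing down it reaches from about 0.35 to 0.875 m from the base axis. Payload 4.2 kg.
Tool frame: the origin (TCP) lies between the finger pads; the fingertips stand 17 mm ahead of it and the grasp point (between the pads) lies 2 mm behind it; z points along the fingers, y is the line along which they close (so a half turn about z gives the same grasp; the last joint's range is limited). The gripper opens to 87 mm and grips with 3 to 60 N. Pads are 19 mm wide; open, the fingers measure 117 mm over their backs; the gripper's body (75 mm by 190 mm) begins 51 mm behind the grasp point.
Start: joints at [87.009, 22.042, 0.453, 0, -68.411, -14.817], TCP at [0.191, 0.595, 0.24] pointing down, gripper open.
Joint ranges: [-179.83, 179.83], [-69.29, 118.12], [-61.27, 80.66], [-181.25, 117.63], [-171.15, -9.14], [-177.46, 177.46]. Speed limits (degrees/s): [159.86, 159.86, 180, 180, 180, 180].

INTERFACE

Orientations are given as a 3x3 rotation matrix whose columns are the frame's x, y, z axes.
In Python, from station import sense, capture, r, masks_of gives the robot as it stands.
- The arm moves only by the tool apply_moves, never from a script. Its argument "steps" is a list that holds one entry, the list of rows, each a list of 7 numbers: the opening, from 0 (shut) to 1 (fully open), then the shift along the tool's x, y, z in mm, then the turn, a rotation vector about the tool's x, y, z in rad. A call has 1 to 12 rows; each row shifts and turns the commanded pose from where the row before left it, along the tool's axes as they then stand; what a row does not reach is not made up. A row lasts 1/8 s, in which the tool goes at most 62.5 mm and 10.7 degrees, less where a joint would pass 70% of its speed; a pose out of reach is approached as far as the arm can. A call with a gripper value outside its range is refused whole. The fingers move at their own pace and stop on an object; the grip force is fixed at half the most. Time passes only in rows, so rows that do not move let the fingers close. It gives the time, the measured TCP pose, the force and the opening at its end, in the units of the state.
- sense(): the state, without advancing time (a new reading comes with each control period).
- capture(name): name is "scene" or "top"; returns a dict with "color" (480x640x3 uint8, red, green, blue), "vfov" (degrees; the focal length in pixels is half the picture's height over the tangent of half this angle, whatever the lens; pixels are square), "cx", "cy" (the principal point, pixels), "T" (4x4, takes a point from camera to world coordinates). Camera axes: x right, y down, z forward; pixel columns grow to the right and rows downward; lengths in m; the calibration is good to about 2 mm. A picture is of the moment at which its call begins. There is no depth.
- r.finish_job(): hands the job in, once; it reports no verdict.
Trained networks look in a picture, given as the dict that the camera call returned (one of the last four; its "shot" number tells which), for a name from the list of things; names that differ only in an ending like _2 or _b are one class to them, and where a whole thing is asked for, a point or a joint stands for the part that bears it (a point fixed in the world has none). Each returns a list of dicts, best first, with "confidence" (0 to 1); they miss things now and then, are a little off and sometimes report something else, mostly with a low value. They report only what shows in the picture. A call takes as long as a camera call. They do not tell look-alikes from the thing itself.
- masks_of(picture, thing): "pixels" (480x640 bool, what is visible of it) and "box" ([left, top, width, height] in pixels, round what is visible of it).
The state is a dict: "time_s": time; "joints": joint angles; "joint_velocities": joint speeds; "effort": joint torques, N m; "tcp_pos": TCP position; "ee_rot": TCP orientation; "wrist_force": force on the tool from outside, world axes, zero at the start; "moment": the same for the moment, N m; "gripper_width": opening from 0.0 (shut) to 1.0 (fully open).
Only numpy, scipy, OpenCV 4.12 (cv2) and the standard library are available. Lean on these libraries where they do the work, as an engineer would, in place of code of your own. Each camera call takes 0.05 s, during which the arm holds its last target. There are 200 camera calls.

TASK

The charged battery pack sits locked in the charger's dovetail slide: press the charger's catch so that the spring pops the pack loose, draw the pack out, and slide it into the battery slide of the field meter until that catch clicks up behind it, so that it stays locked in by itself. Feel for the end of the slide and push gently: do not ram the meter, whose end stop is fragile. Leave the circuit board, jar and screwdriver where they are.

Things in the scene. Friction and masses are not known exactly. Their poses are not given: they have to be found in the camera images.
- pack: Dark grey battery pack, 0.22 to 0.36 kg. Origin: centre of its underside; x = sliding direction (front +x), z up. Dovetail foot 60 mm long (x +-30), 44 mm wide at the bottom, 32 at the top (z 0 to 10), neck to z = 14; body 60 x 56 mm, z 14 to 26; on it an upright grip, see pack_grip. Starts locked in the charger, axes alike.
- pack_grip (a point): Centre of the top edge of the pack's upright finger grip, 56 mm above the pack's origin: a rib 12 mm thick in the pack's x, 36 mm wide in y, 30 mm high (pack z 26 to 56), centred on the pack. The pack's flat top (z = 26) limits how deep fingers can go.
- charger: Black charger, fixed. Origin: on the bench below the locked pack, whose origin is then at (0, 0, 20) mm, axes alike. A housing 110 mm wide, 38 high, fills x 48 to 123 mm. A spring pushes the pack to -x with 5 N: with the catch pressed the pack pops out about 14 mm, then rests on the lowered catch and is drawn out along -x, level; clear of the flanks 75 mm from the locked place, then lift.
- charger_mouth (a point): Middle of the charger's slide mouth, on the slide floor, 20 mm above the bench, at x = -43 mm of the charger. The slide is the same as the meter's (see meter_mouth).
- charger_pad (a point): Centre of the top of the charger's catch pad: black, ribbed, 26 mm (x) by 30 mm (y), 17 mm above the bench, at x = -71 mm of the charger, 41 mm in front (-x) of the locked pack's tail. Press straight down 5 to 6 mm (to its stop), until the pack pops; takes about 2 to 6 N.
- charger_catch (a joint): How far the charger's catch is pressed down, m: 0 up (locking), 0.006 fully pressed; from about 0.004 it frees the pack. Springs back up, but stays at about 0.004 while the pack lies over it.
- meter: Beige hand-held meter lying on its back, fixed; case 130 mm wide, 44 high, x 62 to 252 mm. Origin: on the bench below the nominal locked pack; axes as the charger's. Stop, spring and catch sit on one adjustable carriage: a locked pack's origin is at z = 20 mm, y = 0 and anywhere from x = -16 to +16 mm, not reported: feel for it. The stop is fragile: over 35 N between pack and meter breaks it.
- meter_mouth (a point): Middle of the slide's flared mouth, on its floor, 20 mm above the bench, meter x = -43 mm. Dovetail channel along x: flanks from x = -30 to 40, side play 1.3 mm, lift play 2 mm; from -43 to -30 the flanks flare 4 mm a side. In front the floor goes on as an open apron to x = -54 (set the foot down there), then the catch pad, top z = 17 mm. Cheeks y = +-28 to 42, 33 mm high.
- meter_catch (a joint): How far the meter's catch is down, m: 0 up, about 0.004 under a pack (pushed down by its front, under 4 N), 0 again once it clicks up behind its tail. Over the last 14 mm before the click a spring resists, 3 rising to 5 N, plus 1 to 3 N friction (and, pushed high up, the nose bears down); 2.5 mm past the click is a hard stop. Let go, the pack is pushed back onto the catch; if not clicked, out by up to 14 mm.
- board: Green circuit board 90 x 65 mm, up to 12 mm high, lying between the instruments. Leave alone. Origin: centre of its underside.
- jar: Small clear jar with white lid, 38 mm across, 42 mm high. Leave alone. Origin: centre of its underside.
- driver: Screwdriver 170 mm long, black handle, lying on the bench near the robot. Leave alone. Origin: its middle, on the underside.
Mind the look-alikes: they are no part of the job. What is shaped like the pack but purple is not meant.

How it is judged:
By the outcome, as a careful person would: the job done as asked, in the order asked, and still so for the second after the job is handed in, with the robot touching nothing.
It also fails if it takes over 51 s, if anything falls off the work surface, if the arm or the gripper's body presses on something with over 40 N, if the wrist force passes 120 N, or if a joint passes its speed limit or range.

## Working session

There is one attempt and no reset: what is moved stays moved. The work goes in short steps, Python scripts to look and compute and a tool call to move; the robot and the scene stay as the last step left them, time stands still between calls to the robot, and variables do not carry over. Pictures are saved under pics/ and viewed, on a budget of 10 in all, crops included, one or two more only if the job needs it, and the job is handed in when it is done.

Besides the shell and the picture viewer there is one more tool, called by a JSON object that holds its "name" and its "arguments", one argument or row to a line. apply_moves: Moves the arm, as the interface text tells. Its arguments: {"type":"object","properties":{"steps":{"type":"array","items":{"type":"array","items":{"type":"array","items":{"type":"number"}}}}},"required":["steps"]}

```bash
mkdir -p pics
cat > h.py <<'E'
import numpy as np,cv2
from station import sense,capture,r,masks_of
def f(c): return 240/np.tan(np.radians(c["vfov"]/2))
def proj(c,P):
    P=np.atleast_2d(P);T=np.linalg.inv(c["T"]);q=P@T[:3,:3].T+T[:3,3]
    return q[:,:2]/q[:,2:]*f(c)+[c["cx"],c["cy"]]
def ray(c,u,v,z):
    d=c["T"][:3,:3]@np.array([(u-c["cx"])/f(c),(v-c["cy"])/f(c),1.]);o=c["T"][:3,3]
    return o+d*(z-o[2])/d[2]
def save(n,im): cv2.imwrite("pics/"+n+".png",cv2.cvtColor(im,cv2.COLOR_RGB2BGR))
E
python3 - <<'E'
from h import *
for n in("scene","top"):
    c=capture(n);save(n+"0",c["color"]);print(n,c["vfov"],c["cx"],c["cy"],np.round(c["T"],3).tolist())
    for t in("pack","charger","meter","charger_catch","meter_catch","board","jar","driver"):
        print(t,[(round(m["confidence"],2),m["box"]) for m in masks_of(c,t)])
s=sense();print(s["time_s"],s["tcp_pos"],np.round(s["ee_rot"],3).tolist(),s["gripper_width"])
E
```

```text
scene 48.24078946921894 303.79331462614766 235.50653961033814 [[0.485, 0.642, -0.594, 1.192], [0.875, -0.367, 0.317, -0.311], [-0.014, -0.673, -0.74, 0.871], [0.0, 0.0, 0.0, 1.0]]
pack [(0.67, [417.4, 197.7, 35.5, 39.1]), (0.65, [380.5, 219.0, 39.8, 33.9]), (0.25, [370.1, 218.1, 15.9, 15.0])]
charger [(0.63, [369.5, 220.5, 91.3, 78.1]), (0.55, [379.9, 216.4, 39.5, 35.4]), (0.23, [315.8, 299.8, 19.6, 28.8])]
meter [(0.94, [161.0, 308.7, 102.1, 169.6]), (0.48, [173.9, 306.6, 19.4, 23.4])]
charger_catch []
meter_catch [(0.52, [175.8, 307.4, 17.0, 23.0])]
board [(0.97, [256.7, 244.2, 48.9, 37.0])]
jar [(0.72, [315.3, 299.9, 21.5, 23.0])]
driver [(0.63, [371.7, 218.0, 16.1, 14.6])]
top 45.389043461866954 312.9592725180243 239.55254516948014 [[-0.026, -0.993, 0.114, 0.429], [-1.0, 0.025, -0.005, 0.047], [0.002, -0.114, -0.993, 1.232], [0.0, 0.0, 0.0, 1.0]]
pack [(0.84, [213.2, 198.5, 25.8, 32.4]), (0.62, [157.0, 212.3, 34.6, 27.8]), (0.47, [436.3, 220.8, 17.5, 23.0])]
charger [(0.78, [197.9, 154.6, 55.8, 101.8])]
meter [(0.84, [417.6, 83.7, 69.5, 158.6])]
charger_catch [(0.71, [224.3, 230.0, 14.0, 23.9]), (0.61, [318.1, 224.8, 41.1, 53.1])]
meter_catch [(0.67, [214.7, 197.5, 25.8, 32.8]), (0.47, [436.6, 219.9, 14.3, 25.0])]
board [(0.63, [316.6, 228.4, 42.8, 49.4])]
jar [(0.56, [324.2, 168.9, 16.9, 17.1])]
driver [(0.89, [338.5, 283.2, 24.1, 71.8])]
0.9 [0.19111242 0.59504481 0.23958668] [[0.952, -0.306, 0.0], [-0.306, -0.952, 0.0], [-0.0, -0.0, -1.0]] 1.0001609999582692
```

View pics/scene0.png

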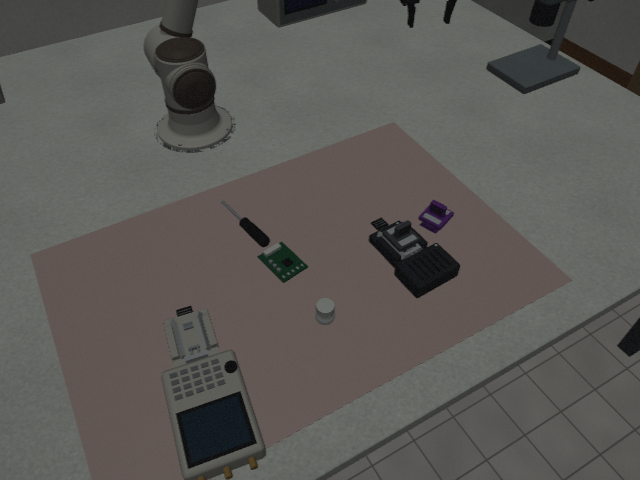

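View pics/top0.png

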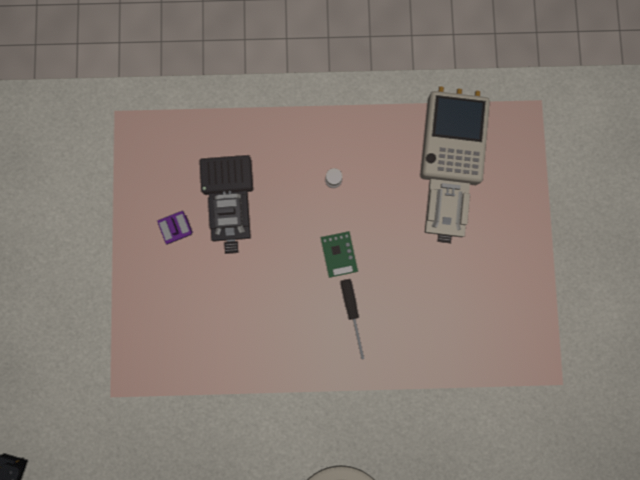

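Run:
```python
from h import *
def crop(im,x,y,w,h,s):
    o=cv2.resize(im[y:y+h,x:x+w],None,fx=s,fy=s,interpolation=cv2.INTER_CUBIC)
    o=np.clip(o.astype(float)*1.6,0,255).astype(np.uint8)
    for k in range(0,w,10): cv2.line(o,(k*s,0),(k*s,6 if (x+k)%50 else 14),(255,255,0),1);cv2.putText(o,str(x+k),(k*s,20),0,.35,(255,255,0))
    for k in range(0,h,10): cv2.line(o,(0,k*s),(6,k*s),(255,255,0),1);cv2.putText(o,str(y+k),(8,k*s+4),0,.35,(255,255,0))
    return o
c=capture("top")["color"]
a=crop(c,190,150,70,110,5);b=crop(c,415,165,70,110,5)
save("topc",np.hstack([a,b]))
c=capture("scene")["color"]
a=crop(c,365,190,100,110,4);b=crop(c,155,295,90,110,4)
save("scenec",np.hstack([a,b]))
```

```text
(no output)
```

View pics/topc.png

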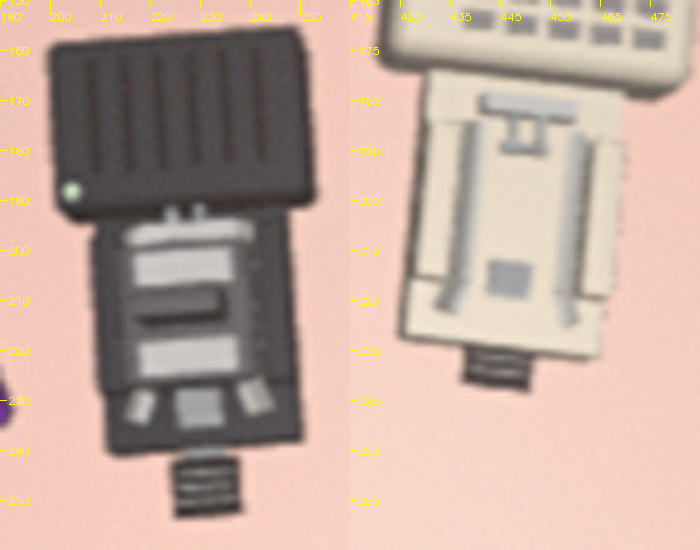

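View pics/scenec.png

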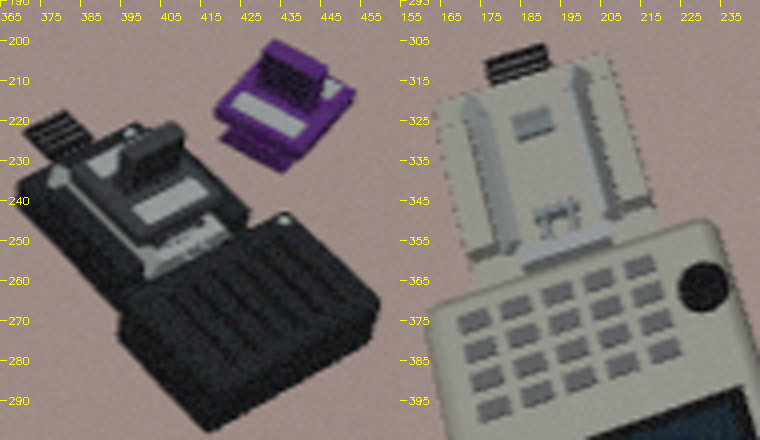

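Dark grey pack sits in the charger at top (227,212) / scene (404,235). The purple one at top (175,227) / scene (437,215) is the look-alike, not meant. The crop confirms the grey one fits. The meter slide is at top (446,210). Now I'll fit the poses.

```bash
cat > fit.py <<'E'
from h import *
from scipy.optimize import least_squares
C={"top":capture("top"),"scene":capture("scene")}
D={"charger":[("top",(-84,15,17),(225,253.4)),("top",(-84,-15,17),(238.6,252.2)),("top",(-54,42,20),(212,241)),("top",(-54,-42,20),(250.6,238)),
("top",(0,0,76),(225.6,210.8)),("top",(123,55,38),(200,158.4)),("top",(123,-55,38),(250,155.6)),
("scene",(-84,-15,17),(371.2,222.5)),("scene",(-84,15,17),(382,217.5)),("scene",(0,0,76),(403,224.5)),("scene",(123,55,38),(460,265.7)),("scene",(48,55,38),(437.5,243.7)),("scene",(48,-55,38),(395,270))],
"meter":[("top",(-54,42,20),(426,232)),("top",(-54,-42,20),(464.4,236.4)),("top",(-84,15,17),(437.4,241)),("top",(-84,-15,17),(451,243)),
("scene",(-84,-15,17),(176.2,311.2)),("scene",(-84,15,17),(191.7,305.7)),("scene",(-54,-42,20),(163.7,320)),("scene",(-54,42,20),(207,308.7))]}
def W(p,P):
    c,s=np.cos(p[2]),np.sin(p[2]);return np.array([[c,-s,0],[s,c,0],[0,0,1]])@(np.array(P)/1000)+[p[0],p[1],0]
for n,L in D.items():
  for cams in(("top","scene"),("top",),("scene",)):
    K=[l for l in L if l[0] in cams]
    g=lambda p:np.ravel([proj(C[k],W(p,P))[0]-uv for k,P,uv in K])
    o=least_squares(g,[.6,0,0],loss="soft_l1",x_scale=[.1,.1,.1])
    print(n,cams,np.round(o.x[:2],4),np.degrees(o.x[2]).round(2));
    if len(cams)==2: print(g(o.x).reshape(-1,2).round(1).tolist())
E
python3 fit.py
```

```text
charger ('top', 'scene') [0.6279 0.2184] 2.44
[[-0.6, 0.1], [-0.1, 0.3], [-1.2, -0.8], [-0.3, -0.5], [-0.3, -1.4], [-0.8, -1.2], [0.8, -1.8], [-1.4, 0.1], [-1.3, -0.1], [-0.6, 0.5], [0.8, -0.3], [-1.8, -2.2], [-1.5, -6.6]]
charger ('top',) [0.6263 0.2177] 2.77
charger ('scene',) [0.6302 0.2194] 1.85
meter ('top', 'scene') [ 0.6346 -0.2502] -9.3
[[-0.2, -4.6], [0.6, -3.7], [-0.9, 2.1], [-0.5, 2.0], [-0.8, -3.0], [-0.9, -1.9], [0.0, 3.9], [0.6, 2.3]]
meter ('top',) [ 0.6328 -0.2483] -7.26
meter ('scene',) [ 0.6323 -0.2512] -11.21
```

```bash
cat > fit2.py <<'E'
exec(open("fit.py").read().split("for n,L")[0])
L=[(k,P if P[0]!=-84 else ("d",)+P[1:],uv) for k,P,uv in D["meter"]]
L+=[("top",("f",42,33),(427.6,220)),("top",("f",-42,33),(466,224.6)),("top",("b",42,33),(431.4,189.4)),("top",("b",-42,33),(469.6,193)),
("scene",("b",-42,33),(172.5,360.5)),("scene",("b",42,33),(218.7,347))]
for cams in(("top","scene"),("top",),("scene",)):
    K=[l for l in L if l[0] in cams]
    def g(p):
        m={"d":-84+p[3]*100,"f":-30+p[4]*100,"b":40+p[5]*100}
        return np.ravel([proj(C[k],W(p,(m.get(P[0],P[0]),)+P[1:]))[0]-uv for k,P,uv in K])
    o=least_squares(g,[.6,-.25,-.1,0,0,0],loss="soft_l1",x_scale=.1)
    print(cams,o.x[:2].round(4),np.degrees(o.x[2]).round(2),(o.x[3:]*100).round(1));print(g(o.x).reshape(-1,2).round(1).tolist())
E
python3 fit2.py
```

```text
('top', 'scene') [ 0.6264 -0.2476] -8.43 [13.7 -0.8  1.9]
[[-0.9, -0.4], [-0.0, -0.1], [-0.7, -0.2], [-0.3, -0.5], [-0.2, -0.8], [-0.3, 0.1], [-0.5, 0.6], [-0.2, -1.5], [-0.2, -0.1], [1.0, 0.1], [-0.6, -3.1], [0.5, -1.9], [-0.7, -0.9], [-0.3, -2.4]]
('top',) [ 0.6259 -0.2478] -7.95 [13.5 -0.3 -3. ]
[[-0.6, -0.0], [0.3, 0.0], [-0.3, 0.2], [0.1, -0.2], [0.0, 0.1], [1.3, -0.0], [-0.9, -0.4], [0.3, 0.4]]
('scene',) [ 0.6275 -0.2478] -9.01 [13.5  0.   4.3]
[[0.3, -0.5], [0.2, 0.4], [-0.1, 0.8], [0.3, -0.9], [-0.6, 0.7], [-0.0, -0.5]]
```

```bash
cat >> h.py <<'E'
CH=(.628,.2185,np.radians(2.4)); ME=(.6262,-.2477,np.radians(-8.3))
def W(p,x,y=0,z=0): return np.array([p[0]+(x*np.cos(p[2])-y*np.sin(p[2]))/1e3,p[1]+(x*np.sin(p[2])+y*np.cos(p[2]))/1e3,z/1e3])
def go(t,yaw=None):
    "tool shift mm in the present tool frame to world target t; turn about tool z (rad) so tool y gets yaw (deg)"
    s=sense();R=np.array(s["ee_rot"]);d=R.T@(np.array(t)-s["tcp_pos"])*1e3
    a=np.degrees(np.arctan2(R[1,1],R[0,1]));print("shift",d.round(1),"yaw",a.round(2),end=" ")
    if yaw is not None: print("turn rad",-np.radians((yaw-a+180)%360-180).round(4),end="")
    print()
def st(p=None):
    s=sense();print("t",round(s["time_s"],2),"tcp",np.round(s["tcp_pos"],4),"F",np.round(s["wrist_force"],1),"M",np.round(s["moment"],2),"w",round(s["gripper_width"],3),"z",np.round(np.array(s["ee_rot"])[:,2],3),"q",np.round(s["joints"],0))
    if p is not None:
        c,n=np.cos(p[2]),np.sin(p[2]);A=np.array([[c,n],[-n,c]]);print("local mm",(A@(s["tcp_pos"][:2]-np.array(p[:2]))*1e3).round(1),"Flocal",(A@s["wrist_force"][:2]).round(1))
E
python3 -c "
from h import *
st();t=W(CH,-71,0,60);print(t);go(t,-87.6)"
```

```text
t 1.2 tcp [0.1911 0.595  0.2396] F [-0.  -0.9 -0.4] M [-0.04 -0.03 -0.05] w 1.002 z [-0.  0. -1.] q [ 87.  22.   0.  -0. -68. -15.]
[0.55706228 0.21552683 0.06      ]
shift [464.5 249.4 179.5] yaw -107.81 turn rad -0.3527
```

{"name": "apply_moves", "arguments": {
  "steps": [
    [[0,46.4,24.9,8,0,0,0],[0,46.4,24.9,8,0,0,0],[0,46.4,24.9,8,0,0,0],[0,46.4,24.9,8,0,0,0],[0,46.4,24.9,8,0,0,0],[0,46.4,24.9,8,0,0,0],[0,46.4,24.9,8,0,0,0],[0,46.4,24.9,8,0,0,0],[0,46.4,24.9,8,0,0,0],[0,46.4,24.9,8,0,0,0],[0,0,0,35,0,0,-0.176],[0,0,0,35,0,0,-0.176]]
  ]
}}

```text
time_s: 2.7
tcp_pos: [0.5576, 0.2153, 0.0889]
ee_rot: [[0.999, 0.045, 0.001], [0.045, -0.999, 0.001], [0.001, -0.001, -1.0]]
wrist_force: [-0.3, 0.1, -1.3]
gripper_width: 0.009
```

Run:
```python
from h import *
go(W(CH,-71,0,37),-87.6)
ims=[]
for n,(x,y,w,h,s) in {"top":(180,150,90,110,4),"scene":(350,180,110,110,4)}.items():
    c=capture(n);ims.append(cv2.resize(c["color"][y:y+h,x:x+w],None,fx=s,fy=s))
st(CH)
save("p1",np.clip(np.hstack(ims)*1.6,0,255).astype(np.uint8))
```

```text
shift [-0.5 -0.2 51.9] yaw -87.42 turn rad 0.0032
t 2.8 tcp [0.5544 0.2142 0.0856] F [ 0.2 -1.  -1.3] M [-0.12  0.05 -0.06] w 0.004 z [-0.008 -0.005 -1.   ] q [ 37.  28. -15.  -0. -48.  56.]
local mm [-73.8  -1.2] Flocal [ 0.2 -1. ]
```

View pics/p1.png

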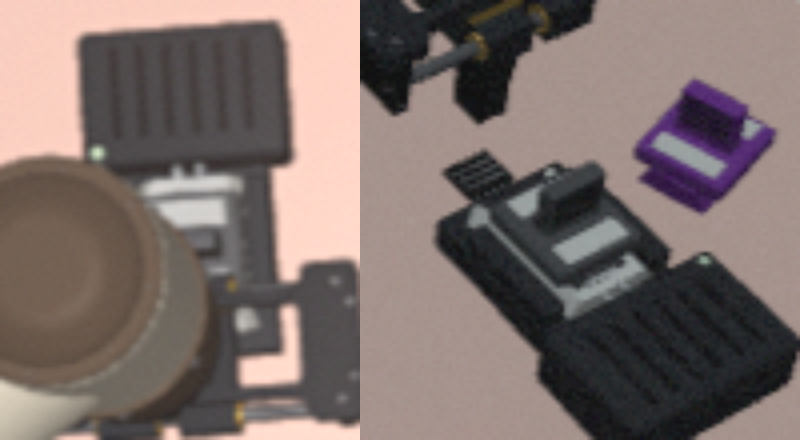

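The picture shows the closed fingers above and behind the pad (scene crop finger tip (480,115), pad (478,175)), with the grey pack still locked.

```bash
python3 -c "
from h import *
st(CH);go(W(CH,-71,0,37),-87.6)"
```

```text
t 2.8 tcp [0.5544 0.2142 0.0856] F [ 0.2 -1.  -1.3] M [-0.12  0.05 -0.06] w 0.004 z [-0.008 -0.005 -1.   ] q [ 37.  28. -15.  -0. -48.  56.]
local mm [-73.8  -1.2] Flocal [ 0.2 -1. ]
shift [ 3.1 -1.5 48.6] yaw -87.74 turn rad -0.0025
```

{"name": "apply_moves", "arguments": {
  "steps": [
    [[0,0,0,20,0,0,0],[0,0,0,20,0,0,0],[0,0,0,8,0,0,0],[0,0,0,0,0,0,0],[0,0,0,0,0,0,0]]
  ]
}}

```text
time_s: 3.42
tcp_pos: [0.5575, 0.2166, 0.0428]
ee_rot: [[0.999, 0.041, 0.002], [0.041, -0.999, 0.001], [0.002, -0.001, -1.0]]
wrist_force: [-0.2, 0.7, 0.8]
gripper_width: 0.007
```

Run:
```python
from h import *
st(CH);go(W(CH,-71,0,34),-87.6)
```

```text
t 3.42 tcp [0.5575 0.2166 0.0428] F [-0.2  0.7  0.8] M [-0.03  0.03 -0.03] w 0.007 z [ 0.002  0.001 -1.   ] q [ 37.  31. -17.   0. -42.  56.]
local mm [-70.6   1.1] Flocal [-0.1  0.7]
shift [-0.4  1.1  8.8] yaw -87.65 turn rad -0.0009
```

{"name": "apply_moves", "arguments": {
  "steps": [
    [[0,0,0,6,0,0,0],[0,0,0,3,0,0,0],[0,0,0,2,0,0,0],[0,0,0,2,0,0,0],[0,0,0,1,0,0,0],[0,0,0,0,0,0,0]]
  ]
}}

```text
time_s: 4.18
tcp_pos: [0.5568, 0.2162, 0.0282]
ee_rot: [[0.999, 0.041, 0.0], [0.041, -0.999, 0.0], [0.0, -0.0, -1.0]]
wrist_force: [-0.7, -0.0, 4.1]
gripper_width: 0.005
```

Run:
```python
from h import *
st(CH)
c=capture("scene");save("p2",np.clip(cv2.resize(c["color"][170:290,340:470],None,fx=4,fy=4)*1.6,0,255).astype(np.uint8))
```

```text
t 4.17 tcp [0.5568 0.2162 0.0282] F [-0.7 -0.   4.1] M [ 0.04  0.46 -0.  ] w 0.005 z [ 0.  0. -1.] q [ 37.  32. -17.   0. -40.  56.]
local mm [-71.2   0.7] Flocal [-0.7 -0. ]
```

View pics/p2.png

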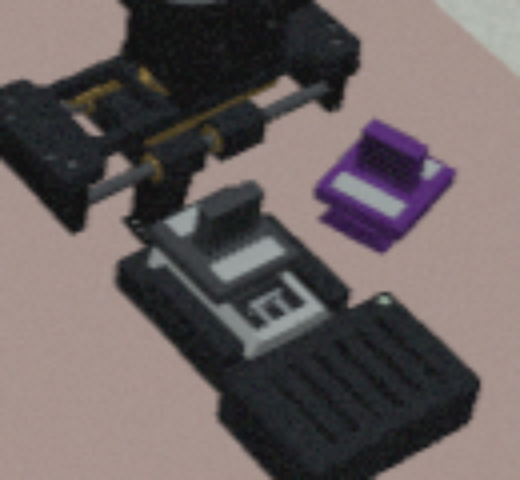

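Popped: the pack has moved out toward the pad, and the stop is exposed at crop (275,300). Next: lift, turn and grasp.

{"name": "apply_moves", "arguments": {
  "steps": [
    [[0,0,0,-40,0,0,0],[0.5,0,0,-40,0,0,0],[0.5,10,0,0,0,0,0],[0.5,0,0,0,0,0,0.1745],[0.5,0,0,0,0,0,0.1745],[0.5,0,0,0,0,0,0.1745],[0.5,0,0,0,0,0,0.1745],[0.5,0,0,0,0,0,0.1745],[0.5,0,0,0,0,0,0.1745],[0.5,0,0,0,0,0,0.1745],[0.5,0,0,0,0,0,0.1745],[0.5,0,0,0,0,0,0.1745]]
  ]
}}

```text
time_s: 5.72
tcp_pos: [0.5662, 0.216, 0.1059]
ee_rot: [[0.035, -0.999, -0.002], [-0.999, -0.035, -0.001], [0.001, 0.002, -1.0]]
wrist_force: [0.3, -0.3, -0.1]
gripper_width: 0.503
```

Run:
```python
from h import *
st(CH);go(W(CH,-14,0,66),-177.6)
```

```text
t 5.72 tcp [0.5662 0.216  0.1059] F [ 0.3 -0.3 -0.1] M [ 0.09 -0.06 -0.03] w 0.503 z [-0.002 -0.001 -1.   ] q [ 36.  27. -12.  -0. -51. -34.]
local mm [-61.8   0.1] Flocal [ 0.3 -0.3]
shift [ -0.3 -47.9  39.8] yaw -177.98 turn rad -0.0067
```

{"name": "apply_moves", "arguments": {
  "steps": [
    [[0.5,0,-24,0,0,0,0],[0.5,0,-24,0,0,0,0],[0.5,0,0,0,0,0,-0.006],[0.5,0,0,14,0,0,0],[0.5,0,0,14,0,0,0],[0.5,0,0,10,0,0,0],[0.5,0,0,2,0,0,0],[0.5,0,0,0,0,0,0]]
  ]
}}

```text
time_s: 6.72
tcp_pos: [0.6147, 0.2186, 0.0676]
ee_rot: [[0.048, -0.999, 0.0], [-0.999, -0.048, -0.0], [0.0, -0.0, -1.0]]
wrist_force: [0.9, -0.7, 0.5]
gripper_width: 0.499
```

Run:
```python
from h import *
st(CH);go(W(CH,-14,0,66),-177.6)
c=capture("scene");d=capture("top")
save("p3",np.clip(np.hstack([cv2.resize(c["color"][190:290,350:450],None,fx=4,fy=4),cv2.resize(d["color"][170:270,180:280],None,fx=4,fy=4)])*1.6,0,255).astype(np.uint8))
```

```text
t 6.72 tcp [0.6147 0.2186 0.0676] F [ 0.9 -0.7  0.5] M [ 0.12 -0.04  0.01] w 0.499 z [ 0. -0. -1.] q [ 34.  34.  -7.   0. -49. -31.]
local mm [-13.3   0.6] Flocal [ 0.9 -0.7]
shift [0.6 0.7 1.6] yaw -177.26 turn rad 0.0059
```

View pics/p3.png

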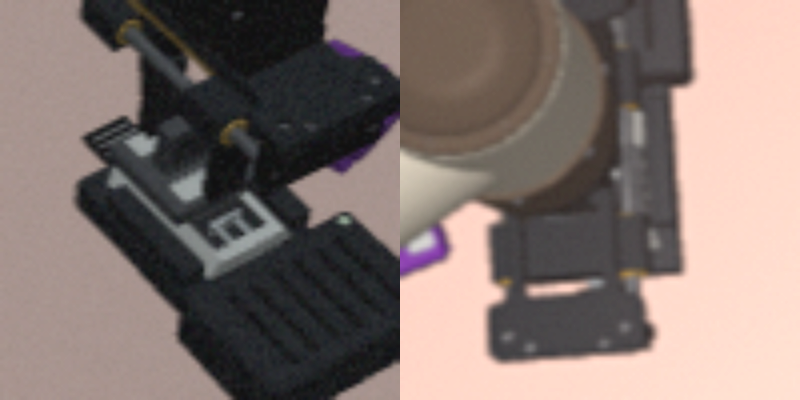

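Scene crop shows the fingers straddling the rib (rib at (180,145)). Closing now.

{"name": "apply_moves", "arguments": {
  "steps": [
    [[0.1,0,0,1.5,0,0,0.004],[0.1,0,0,0,0,0,0],[0,0,0,0,0,0,0],[0,0,0,0,0,0,0],[0,0,0,0,0,0,0]]
  ]
}}

```text
time_s: 7.45
tcp_pos: [0.6145, 0.2184, 0.066]
ee_rot: [[0.043, -0.999, -0.0], [-0.999, -0.043, -0.0], [0.0, 0.0, -1.0]]
wrist_force: [-0.6, -0.6, 0.7]
gripper_width: 0.139
```

Run:
```python
from h import *
st(CH)
```

```text
t 7.45 tcp [0.6145 0.2184 0.066 ] F [-0.6 -0.6  0.7] M [ 0.09  0.26 -0.08] w 0.139 z [-0. -0. -1.] q [ 34.  34.  -7.  -0. -49. -31.]
local mm [-13.5   0.5] Flocal [-0.6 -0.6]
```

{"name": "apply_moves", "arguments": {
  "steps": [
    [[0,0,2,-0.5,0,0,0],[0,0,4,0,0,0,0],[0,0,6,0,0,0,0],[0,0,6,0,0,0,0],[0,0,0,0,0,0,0]]
  ]
}}

```text
time_s: 8.07
tcp_pos: [0.5959, 0.2176, 0.0666]
ee_rot: [[0.044, -0.999, -0.001], [-0.999, -0.044, -0.0], [0.0, 0.001, -1.0]]
wrist_force: [-0.3, 0.1, -2.3]
gripper_width: 0.139
```

Run:
```python
from h import *
st(CH)
```

```text
t 8.07 tcp [0.5959 0.2176 0.0666] F [-0.3  0.1 -2.3] M [0.09 0.04 0.03] w 0.139 z [-0.001 -0.    -1.   ] q [ 35.  32. -10.  -0. -48. -32.]
local mm [-32.1   0.5] Flocal [-0.3  0.1]
```

{"name": "apply_moves", "arguments": {
  "steps": [
    [[0,0,8,0,0,0,0],[0,0,10,0,0,0,0],[0,0,10,0,0,0,0],[0,0,10,0,0,0,0],[0,0,10,0,0,0,0],[0,0,4,0,0,0,0],[0,0,0,-10,0,0,0],[0,0,0,-25,0,0,0],[0,0,0,-30,0,0,0],[0,0,0,0,0,0,0]]
  ]
}}

```text
time_s: 9.32
tcp_pos: [0.5469, 0.2166, 0.1349]
ee_rot: [[0.044, -0.999, 0.007], [-0.999, -0.044, 0.004], [-0.004, -0.007, -1.0]]
wrist_force: [0.6, -0.5, -2.9]
gripper_width: 0.137
```

Run:
```python
from h import *
st(CH);go(W(ME,-95,0,130),171.7)
go(W(ME,-84,0,130),171.7)
```

```text
t 9.32 tcp [0.5469 0.2166 0.1349] F [ 0.6 -0.5 -2.9] M [ 0.1  -0.03  0.  ] w 0.137 z [ 0.007  0.004 -1.   ] q [ 37.  24. -13.   0. -53. -35.]
local mm [-81.1   1.5] Flocal [ 0.6 -0.5]
shift [449.5  34.5   3. ] yaw -177.49 turn rad 0.1887
shift [451.6  23.6   3. ] yaw -177.49 turn rad 0.1887
```

{"name": "apply_moves", "arguments": {
  "steps": [
    [[0,25,2,0,0,0,0],[0,45,3,0,0,0,0],[0,50,3,0,0,0,0],[0,50,3,0,0,0,0],[0,50,3,0,0,0,0],[0,50,3,0,0,0,0],[0,50,3,0,0,0,0],[0,50,3,0,0,0,0],[0,45,3,0,0,0,0],[0,35,3,0,0,0,0],[0,0,0,0,0,0,0.0945],[0,0,0,0,0,0,0.0945]]
  ]
}}

```text
time_s: 10.82
tcp_pos: [0.5333, -0.2368, 0.1298]
ee_rot: [[-0.151, -0.989, -0.004], [-0.989, 0.151, 0.001], [-0.0, 0.004, -1.0]]
wrist_force: [0.0, 0.5, -3.7]
gripper_width: 0.138
```

{"name": "apply_moves", "arguments": {
  "steps": [
    [[0,0,0,10,0,0,0],[0,0,0,0,0,0,0],[0,0,0,0,0,0,0],[0,0,0,0,0,0,0]]
  ]
}}

```text
time_s: 11.32
tcp_pos: [0.5355, -0.2353, 0.1217]
ee_rot: [[-0.144, -0.99, 0.0], [-0.99, 0.144, -0.0], [0.0, -0.0, -1.0]]
wrist_force: [0.2, 0.5, -2.6]
gripper_width: 0.137
```

Run:
```python
from h import *
st(ME);go(W(ME,-88,0,67),171.7)
c=capture("scene");d=capture("top")
save("p4",np.clip(np.hstack([cv2.resize(c["color"][270:400,120:250],None,fx=3,fy=3),cv2.resize(d["color"][165:295,395:525],None,fx=3,fy=3)])*1.6,0,255).astype(np.uint8))
```

```text
t 11.32 tcp [ 0.5355 -0.2353  0.1217] F [ 0.2  0.5 -2.6] M [ 0.07 -0.05  0.01] w 0.137 z [ 0. -0. -1.] q [ -8.  24. -14.   0. -51.  -0.]
local mm [-91.6  -0.9] Flocal [0.2 0.5]
shift [-0.9 -3.6 54.7] yaw 171.7 turn rad 0.0001
```

View pics/p4.png

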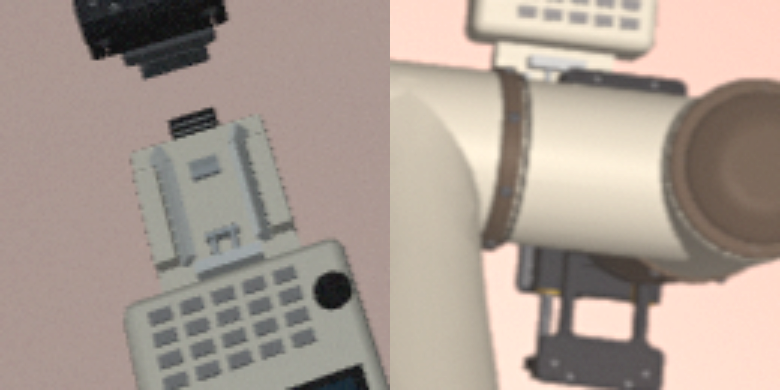

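The pack's foot (scene crop (180,60)) is lined up behind the meter pad (193,122) and the channel. Lowering.

{"name": "apply_moves", "arguments": {
  "steps": [
    [[0,-0.9,0,20,0,0,0],[0,0,0,20,0,0,0],[0,0,0,12,0,0,0],[0,0,0,2,0,0,0],[0,0,0,0,0,0,0],[0,0,0,0,0,0,0]]
  ]
}}

```text
time_s: 12.18
tcp_pos: [0.5361, -0.2346, 0.0684]
ee_rot: [[-0.145, -0.989, 0.002], [-0.989, 0.145, -0.0], [0.0, -0.002, -1.0]]
wrist_force: [0.8, -0.9, -2.4]
gripper_width: 0.137
```

Run:
```python
from h import *
st(ME);go(W(ME,-70,0,67),171.7)
c=capture("scene")
save("p5",np.clip(cv2.resize(c["color"][280:360,140:240],None,fx=6,fy=6,interpolation=cv2.INTER_CUBIC)*1.6,0,255).astype(np.uint8))
```

```text
t 12.18 tcp [ 0.5361 -0.2346  0.0684] F [ 0.8 -0.9 -2.4] M [ 0.08 -0.06 -0.  ] w 0.137 z [ 0.002 -0.    -1.   ] q [ -8.  28. -17.   0. -44.  -1.]
local mm [-91.1  -0.1] Flocal [ 0.9 -0.8]
shift [ -0.1 -21.1   1.4] yaw 171.67 turn rad -0.0005
```

View pics/p5.png

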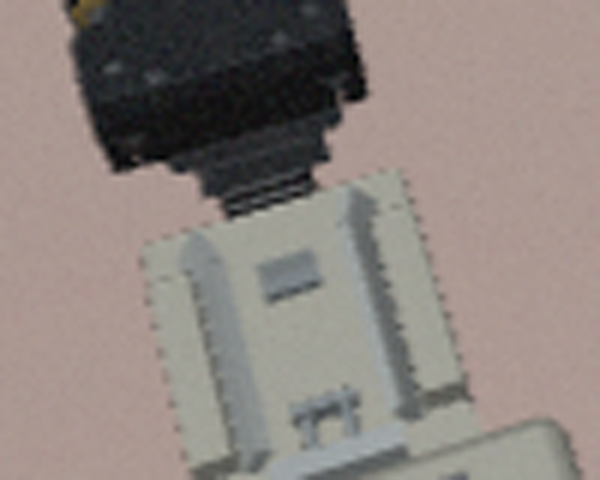

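Foot, pad and channel look centred. I'll check the yaw from the rail lines while advancing to the flare.

{"name": "apply_moves", "arguments": {
  "steps": [
    [[0,0,-6,0,0,0,0],[0,0,-6,0.8,0,0,0],[0,0,-6,0.8,0,0,0],[0,0,-2,0,0,0,0],[0,0,0,0,0,0,0]]
  ]
}}

```text
time_s: 12.85
tcp_pos: [0.5557, -0.2375, 0.066]
ee_rot: [[-0.145, -0.989, 0.001], [-0.989, 0.145, -0.0], [0.0, -0.001, -1.0]]
wrist_force: [0.2, -0.2, -1.4]
gripper_width: 0.137
```

Run:
```python
from h import *
st(ME)
c=capture("scene")
for z in(.03,):
  for a,b in(((175.8,322.5),(183.7,356.7)),((199.2,314.2),(206.7,348.3))):
    A,B=ray(c,*a,z),ray(c,*b,z);d=B-A;print(np.degrees(np.arctan2(d[1],d[0])),A,B)
    for P in(A,B):
      v=P[:2]-np.array(ME[:2]);t=ME[2];print((np.array([[np.cos(t),np.sin(t)],[-np.sin(t),np.cos(t)]])@v*1e3).round(1))
```

```text
t 12.85 tcp [ 0.5557 -0.2375  0.066 ] F [ 0.2 -0.2 -1.4] M [ 0.07 -0.19 -0.04] w 0.137 z [ 0.001 -0.    -1.   ] q [ -8.  30. -15.   0. -46.  -1.]
local mm [-71.3  -0.1] Flocal [ 0.2 -0.2]
-9.341321868007757 [ 0.58982704 -0.26259709  0.03      ] [ 0.66465596 -0.27490621  0.03      ]
[-33.8 -20. ]
[ 42.  -21.4]
-11.462555425276577 [ 0.59405841 -0.21786074  0.03      ] [ 0.66897098 -0.23305089  0.03      ]
[-36.1  24.9]
[40.2 20.7]
```

{"name": "apply_moves", "arguments": {
  "steps": [
    [[0,0,-3,-0.5,0,0,0],[0,0,-4,0,0,0,0],[0,0,-4,0,0,0,0],[0,0,-4,0,0,0,0],[0,0,0,0,0,0,0]]
  ]
}}

```text
time_s: 13.52
tcp_pos: [0.5705, -0.2397, 0.0664]
ee_rot: [[-0.145, -0.989, 0.0], [-0.989, 0.145, -0.0], [0.0, -0.0, -1.0]]
wrist_force: [-0.7, -0.3, -3.1]
gripper_width: 0.134
```

```bash
python3 -c "
from h import *
st(ME)"
```

```text
t 13.53 tcp [ 0.5705 -0.2397  0.0664] F [-0.7 -0.3 -3.1] M [-0.18 -0.03 -0.02] w 0.134 z [ 0. -0. -1.] q [ -8.  31. -12.   0. -47.  -1.]
local mm [-56.3  -0.2] Flocal [-0.7 -0.4]
```

{"name": "apply_moves", "arguments": {
  "steps": [
    [[0,0,-3,0,0,0,0],[0,0,-3,0,0,0,0],[0,0,-3,0,0,0,0],[0,0,-3,0,0,0,0],[0,0,0,0,0,0,0]]
  ]
}}

```text
time_s: 14.15
tcp_pos: [0.5826, -0.2415, 0.0665]
ee_rot: [[-0.145, -0.989, 0.001], [-0.989, 0.145, -0.0], [0.0, -0.001, -1.0]]
wrist_force: [-0.1, -1.1, -2.3]
gripper_width: 0.135
```

```bash
python3 -c "
from h import *
st(ME)"
```

```text
t 14.15 tcp [ 0.5826 -0.2415  0.0665] F [-0.1 -1.1 -2.3] M [-0.46 -0.17 -0.1 ] w 0.135 z [ 0.001 -0.    -1.   ] q [ -8.  32. -11.   0. -48.  -1.]
local mm [-44.1  -0.2] Flocal [ 0.  -1.1]
```

{"name": "apply_moves", "arguments": {
  "steps": [
    [[0,0.4,-3,0,0,0,0.008],[0,0.1,-3,0,0,0,0],[0,0,-3,0,0,0,0],[0,0,-3,0,0,0,0],[0,0,0,0,0,0,0]]
  ]
}}

```text
time_s: 14.78
tcp_pos: [0.5943, -0.2436, 0.0665]
ee_rot: [[-0.153, -0.988, 0.001], [-0.988, 0.153, -0.0], [0.0, -0.001, -1.0]]
wrist_force: [0.8, -0.3, -1.6]
gripper_width: 0.138
```

```bash
python3 -c "
from h import *
st(ME)"
```

```text
t 14.78 tcp [ 0.5943 -0.2436  0.0665] F [ 0.8 -0.3 -1.6] M [ 0.03 -0.16 -0.01] w 0.138 z [ 0.001 -0.    -1.   ] q [ -8.  33.  -9.   0. -48.  -1.]
local mm [-32.2  -0.6] Flocal [ 0.9 -0.2]
```

{"name": "apply_moves", "arguments": {
  "steps": [
    [[0,0.05,-4,0,0,0,0],[0,0.05,-4,0,0,0,0],[0,0.05,-4,0,0,0,0],[0,0.05,-4,0,0,0,0],[0,0.05,-4,0,0,0,0],[0,0,-3,0,0,0,0],[0,0,0,0,0,0,0]]
  ]
}}

```text
time_s: 15.65
tcp_pos: [0.6168, -0.2475, 0.0664]
ee_rot: [[-0.153, -0.988, 0.001], [-0.988, 0.153, -0.0], [0.0, -0.001, -1.0]]
wrist_force: [-0.2, -0.0, -2.0]
gripper_width: 0.135
```

```bash
python3 -c "
from h import *
st(ME)"
```

```text
t 15.65 tcp [ 0.6168 -0.2475  0.0664] F [-0.2 -0.  -2. ] M [ 0.01 -0.16  0.04] w 0.135 z [ 0.001 -0.    -1.   ] q [ -8.  35.  -5.   0. -50.  -1.]
local mm [-9.3 -1.1] Flocal [-0.2 -0.1]
```

{"name": "apply_moves", "arguments": {
  "steps": [
    [[0,0,-2,0,0,0,0],[0,0,-2,0,0,0,0],[0,0,-2,0,0,0,0],[0,0,-2,0,0,0,0],[0,0,-2,0,0,0,0],[0,0,-2,0,0,0,0],[0,0,0,0,0,0,0]]
  ]
}}

```text
time_s: 16.52
tcp_pos: [0.6275, -0.2491, 0.0662]
ee_rot: [[-0.153, -0.988, -0.002], [-0.988, 0.153, 0.0], [-0.0, 0.002, -1.0]]
wrist_force: [-3.2, 0.8, 0.3]
gripper_width: 0.138
```

```bash
python3 -c "
from h import *
st(ME)"
```

```text
t 16.52 tcp [ 0.6275 -0.2491  0.0662] F [-3.2  0.8  0.3] M [0.38 1.17 0.03] w 0.138 z [-0.002  0.    -1.   ] q [ -8.  36.  -3.  -0. -51.  -1.]
local mm [ 1.5 -1.2] Flocal [-3.3  0.3]
```

{"name": "apply_moves", "arguments": {
  "steps": [
    [[0,0,-2,0,0,0,0],[0,0,-2,0,0,0,0],[0,0,-2,0,0,0,0],[0,0,-1,0,0,0,0],[0,0,0,0,0,0,0]]
  ]
}}

```text
time_s: 17.15
tcp_pos: [0.6349, -0.2502, 0.0661]
ee_rot: [[-0.153, -0.988, -0.001], [-0.988, 0.153, 0.0], [-0.0, 0.001, -1.0]]
wrist_force: [-4.8, 1.6, 0.1]
gripper_width: 0.133
```

```bash
python3 -c "
from h import *
st(ME)"
```

```text
t 17.15 tcp [ 0.6349 -0.2502  0.0661] F [-4.8  1.6  0.1] M [0.47 1.5  0.05] w 0.133 z [-0.001  0.    -1.   ] q [ -8.  36.  -2.  -0. -52.  -1.]
local mm [ 8.9 -1.2] Flocal [-5.   0.9]
```

{"name": "apply_moves", "arguments": {
  "steps": [
    [[0,0,-1,0,0,0,0],[0,0,-1,0,0,0,0],[0,0,-1,0,0,0,0],[0,0,0,0,0,0,0]]
  ]
}}

```text
time_s: 17.65
tcp_pos: [0.6376, -0.2506, 0.0662]
ee_rot: [[-0.153, -0.988, -0.002], [-0.988, 0.153, 0.0], [-0.0, 0.002, -1.0]]
wrist_force: [-4.3, 1.4, 0.1]
gripper_width: 0.137
```

{"name": "apply_moves", "arguments": {
  "steps": [
    [[0,0,-1,0,0,0,0],[0,0,-0.5,0,0,0,0],[0,0,0,0,0,0,0]]
  ]
}}

```text
time_s: 18.02
tcp_pos: [0.639, -0.2508, 0.0662]
ee_rot: [[-0.153, -0.988, -0.002], [-0.988, 0.153, 0.0], [-0.0, 0.002, -1.0]]
wrist_force: [-5.4, 1.3, 0.2]
gripper_width: 0.132
```

Run:
```python
from h import *
st(ME)
c=capture("scene");
for t in("meter_catch",): print([(m["confidence"],m["box"]) for m in masks_of(c,t)])
```

```text
t 18.02 tcp [ 0.639  -0.2508  0.0662] F [-5.4  1.3  0.2] M [0.5  1.74 0.02] w 0.132 z [-0.002  0.    -1.   ] q [ -8.  36.  -2.  -0. -52.  -1.]
local mm [13.1 -1.3] Flocal [-5.5  0.5]
[]
```

{"name": "apply_moves", "arguments": {
  "steps": [
    [[0,0,-0.8,0,0,0,0],[0,0,0,0,0,0,0]]
  ]
}}

```text
time_s: 18.38
tcp_pos: [0.6397, -0.2509, 0.0662]
ee_rot: [[-0.153, -0.988, -0.002], [-0.988, 0.153, 0.0], [-0.0, 0.002, -1.0]]
wrist_force: [-6.5, 0.7, -0.4]
gripper_width: 0.136
```

{"name": "apply_moves", "arguments": {
  "steps": [
    [[0,0,-0.8,0,0,0,0],[0,0,0,0,0,0,0]]
  ]
}}

```text
time_s: 18.62
tcp_pos: [0.6404, -0.2511, 0.0662]
ee_rot: [[-0.153, -0.988, -0.002], [-0.988, 0.153, 0.001], [-0.0, 0.002, -1.0]]
wrist_force: [-5.3, 0.8, 0.4]
gripper_width: 0.135
```

{"name": "apply_moves", "arguments": {
  "steps": [
    [[0,0,-0.8,0,0,0,0],[0,0,0,0,0,0,0]]
  ]
}}

```text
time_s: 18.88
tcp_pos: [0.6412, -0.2512, 0.0662]
ee_rot: [[-0.153, -0.988, -0.002], [-0.988, 0.153, 0.001], [-0.0, 0.002, -1.0]]
wrist_force: [-6.6, 1.4, 0.4]
gripper_width: 0.137
```

{"name": "apply_moves", "arguments": {
  "steps": [
    [[0,0,-0.7,0,0,0,0],[0,0,0,0,0,0,0]]
  ]
}}

```text
time_s: 19.12
tcp_pos: [0.6412, -0.2512, 0.0662]
ee_rot: [[-0.153, -0.988, -0.004], [-0.988, 0.153, 0.001], [-0.0, 0.004, -1.0]]
wrist_force: [-7.1, 1.4, 1.9]
gripper_width: 0.139
```

{"name": "apply_moves", "arguments": {
  "steps": [
    [[0,0,-0.6,0,0,0,0],[0,0,0,0,0,0,0]]
  ]
}}

```text
time_s: 19.38
tcp_pos: [0.6413, -0.2513, 0.0663]
ee_rot: [[-0.153, -0.988, -0.005], [-0.988, 0.153, 0.001], [-0.0, 0.005, -1.0]]
wrist_force: [-8.0, 2.3, 2.6]
gripper_width: 0.135
```

```bash
python3 -c "
from h import *
st(ME)"
```

```text
t 19.38 tcp [ 0.6413 -0.2513  0.0663] F [-8.   2.3  2.6] M [0.75 2.53 0.07] w 0.135 z [-0.005  0.001 -1.   ] q [ -8.  37.  -1.  -0. -53.  -1.]
local mm [15.5 -1.3] Flocal [-8.2  1.1]
```

Stalled at local x ≈15.5 with rising force, so this is the hard stop, as the carriage estimate (13.5+2.5) predicted. Pull back to feel whether the catch holds.

{"name": "apply_moves", "arguments": {
  "steps": [
    [[0,0,-0.8,0,0,0,0],[0,0,0,0,0,0,0]]
  ]
}}

```text
time_s: 19.62
tcp_pos: [0.6414, -0.2513, 0.0663]
ee_rot: [[-0.153, -0.988, -0.007], [-0.988, 0.153, 0.001], [-0.0, 0.007, -1.0]]
wrist_force: [-9.6, 2.6, 3.6]
gripper_width: 0.137
```

{"name": "apply_moves", "arguments": {
  "steps": [
    [[0,0,2,0,0,0,0],[0,0,2,0,0,0,0],[0,0,0,0,0,0,0]]
  ]
}}

```text
time_s: 20.0
tcp_pos: [0.6397, -0.2509, 0.0661]
ee_rot: [[-0.153, -0.988, -0.001], [-0.988, 0.153, 0.0], [-0.0, 0.001, -1.0]]
wrist_force: [-5.1, 0.5, -1.2]
gripper_width: 0.136
```

{"name": "apply_moves", "arguments": {
  "steps": [
    [[0,0,2,0,0,0,0],[0,0,0,0,0,0,0]]
  ]
}}

```text
time_s: 20.25
tcp_pos: [0.6386, -0.2508, 0.0662]
ee_rot: [[-0.153, -0.988, 0.001], [-0.988, 0.153, -0.0], [-0.0, -0.001, -1.0]]
wrist_force: [-2.8, 0.7, -3.1]
gripper_width: 0.134
```

```bash
python3 -c "
from h import *
st(ME)"
```

```text
t 20.25 tcp [ 0.6386 -0.2508  0.0662] F [-2.8  0.7 -3.1] M [0.26 0.77 0.05] w 0.134 z [ 0.001 -0.    -1.   ] q [ -8.  36.  -2.  -0. -52.  -1.]
local mm [12.7 -1.3] Flocal [-2.9  0.3]
```

{"name": "apply_moves", "arguments": {
  "steps": [
    [[0,0,2,0,0,0,0],[0,0,0,0,0,0,0]]
  ]
}}

```text
time_s: 20.5
tcp_pos: [0.6382, -0.2507, 0.0669]
ee_rot: [[-0.153, -0.988, 0.005], [-0.988, 0.153, -0.001], [0.0, -0.005, -1.0]]
wrist_force: [1.0, -0.9, -4.3]
gripper_width: 0.138
```

```bash
python3 -c "
from h import *
st(ME)"
```

```text
t 20.5 tcp [ 0.6382 -0.2507  0.0669] F [ 1.  -0.9 -4.3] M [-0.05 -0.7   0.04] w 0.138 z [ 0.005 -0.001 -1.   ] q [ -8.  36.  -2.   0. -52.  -1.]
local mm [12.3 -1.2] Flocal [ 1.1 -0.8]
```

The catch holds: the pack stays put and the force reversed to a pull. Relax, open, lift.

{"name": "apply_moves", "arguments": {
  "steps": [
    [[0,0,-2,0,0,0,0],[0,0,0,0,0,0,0],[0.4,0,0,0,0,0,0],[0.4,0,0,0,0,0,0],[0.4,0,0,0,0,0,0],[0.4,0,0,-10,0,0,0],[0.4,0,0,-30,0,0,0],[0.4,0,0,-40,0,0,0],[0.4,-40,40,-20,0,0,0],[0.4,-40,40,0,0,0,0],[0.4,-40,40,0,0,0,0],[0.4,0,0,0,0,0,0]]
  ]
}}

```text
time_s: 22.0
tcp_pos: [0.5359, -0.1117, 0.1679]
ee_rot: [[-0.149, -0.989, 0.001], [-0.989, 0.149, 0.0], [-0.001, -0.001, -1.0]]
wrist_force: [0.2, 0.3, 0.5]
gripper_width: 0.399
```

Run:
```python
from h import *
st(ME)
c=capture("scene")
g=c["color"];save("p6",np.clip(cv2.resize(g[290:370,140:240],None,fx=6,fy=6,interpolation=cv2.INTER_CUBIC)*1.6,0,255).astype(np.uint8))
d=capture("top")
for x in(-2,12.7): print(x,proj(c,W(ME,x,0,76)),proj(c,W(ME,x-30,-28,46)),proj(c,W(ME,x-30,28,46)))
for k in("board","jar","driver"): print(k,[[(round(m["confidence"],2),m["box"]) for m in masks_of(q,k)][:2] for q in(c,d)])
```

```text
t 22.0 tcp [ 0.5359 -0.1117  0.1679] F [0.2 0.3 0.5] M [ 0.06 -0.11 -0.02] w 0.399 z [ 0.001  0.    -1.   ] q [  5.  18. -16.  -0. -55. -14.]
local mm [-109.   121.6] Flocal [0.1 0.3]
-2 [[185.68148983 318.88417864]] [[169.99939794 319.80688815]] [[199.98525587 310.55156786]]
12.7 [[187.48008364 325.50686777]] [[171.58320565 326.20105834]] [[201.83223734 316.77527344]]
board [[(0.7, [255.8, 242.6, 51.5, 40.8])], []]
jar [[(0.7, [317.1, 299.2, 16.5, 29.5])], [(0.58, [325.9, 168.4, 16.6, 19.3])]]
driver [[(0.72, [251.6, 233.7, 17.0, 11.4])], [(0.49, [347.3, 281.8, 13.0, 35.2])]]
```

View pics/p6.png

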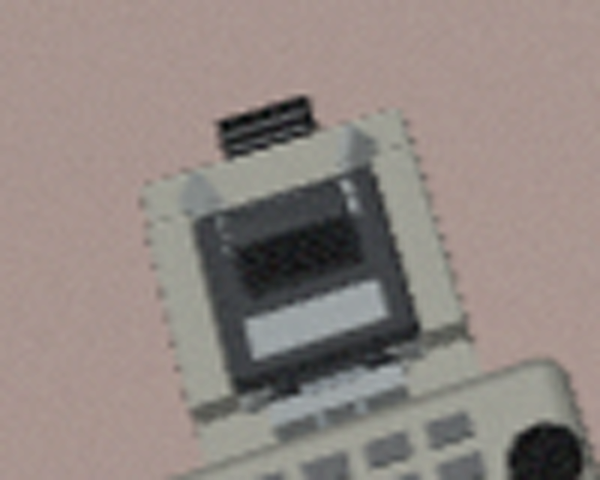

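Tail corner at (172.5,326.7), where x = 12.7 mm predicts (171.6,326.2). The sprung-out position would be 6 px away, so the pack stayed locked. Handing in.

```bash
python3 -c "
from h import *
r.finish_job();st()"
```

```text
the job is handed in; nothing more can be done
the job is handed in; nothing more can be done
```

The pack is now in the field meter and stays locked there by itself; I handed the job in at 22 s of the 51 s allowed.

I pressed the charger's catch with closed fingers until the pack popped. Then I gripped the rib, drew the pack out level, carried it over and slid it into the meter until it reached the hard stop.

**Insertion force:** the wrist reading at the stop peaked at about 10 N, well under the 35 N limit.

**Lock checks:**
- Pulled back while gripped, the pack stopped at meter x ≈ 12.3 mm and resisted. My image estimate for the locked position was about 13.5 mm.
- After I let go, the last picture shows it where x = 12.7 mm predicts, to about 1 px. Sprung out, it would be about 6 px away.

**Final state:** the arm is clear, with wrist force near zero.

**Other objects:**
- I never approached the board, jar or screwdriver. The jar's final boxes match the start in both views, and the board's match in the scene view.
- The network missed the board in the last top view.
- It boxed only part of the screwdriver in both final views, so neither check is independent proof for it.

**Disagreement in measurements:** the meter's yaw came out between -8 and -11 degrees depending on the view. I corrected it by feel during insertion, and the side force stayed around 1 N until the pack met the stop, where sideways readings rose to about 3 N.

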